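# Roll a vial through the covered lane to the reader

### The job

Draw the paddle right out of its dock, lay it down flat on the bench, and take it again by its handle. With the blade, gently roll the vial along the lane, under the clear cover, until it runs down the ramp and rests against the end stop; then lay the paddle flat on the bench. Do not touch the vial with the gripper, and leave the spare vial, timer, tape roll and tweezers where they are.

Things in the scene. Friction and masses are not known exactly. Their poses are not given: they have to be found in the camera images.
- lane: Aluminium lane fixed to the bench, 247 mm long with the grey reader box (62 mm high) at its far end, 74 mm wide, 62 mm between the guides. Origin: at bench height under the middle of its open mouth; it runs from there along its own -x; y across, z up. Level floor 8 mm above the bench from x = 0 to -160 mm. From x = 0 to -75 mm the side guides are 18 mm high, open above.
- ramp_top (a point): Top edge of the ramp: end of the level floor, 160 mm along the lane's -x from its origin, 8 mm above the bench, same axes. Before it, from x = -75 to -156 mm, a clear cover on walls spans the lane: underside 55 mm, top 59 mm above the bench. Behind it the floor falls 8 degrees to the upright end stop (face at x = -200 mm, 30 mm high); guides there 24 mm high, open above.
- ramp_end (a point): Where the middle of the vial comes to lie when it rests at the foot of the ramp against the end stop: 189 mm along the lane's -x from its origin, on the middle line, 15 mm above the bench. Same axes as the lane.
- vial: Screw-cap glass vial, clear with a black cap, 22 mm diameter, 58 mm long, 24 g, lying across the lane on its level floor, its middle 40 to 58 mm inside the mouth, free to roll. Origin: middle of its glass bottom (1 mm off its axis); its z axis runs along the vial to the cap.
- vial_mid (a point): Middle of the vial, on its axis, same axes as the vial; 19 mm above the bench while on the level floor.
- dock: White covered sleeve fixed to the bench, 106 mm deep, 34 mm wide, 41 mm high, open in front; at the start it covers the whole handle of the paddle. Inside 26 mm wide, 36 mm high, 100 mm deep, with the bench as its floor. Origin: at bench height under the middle of its mouth; it opens to its own -x.
- dock_mouth (a point): The same point as the dock's origin, same axes.
- paddle: Paddle of about 90 g, flat along its x, z up. Origin: underside of the middle of the handle. Steel shaft 10 mm wide, 14 mm high (8 to 22 mm above the paddle's underside), seen from x = -45 to -160 mm. At the start its origin is 48 mm inside the dock's mouth, so only shaft and blade stand out; it draws straight out along its -x.
- paddle_handle: Grey handle with black ribs, part of the paddle: 90 mm long (x = -45 to +45 mm), 18 mm wide, 30 mm high, from the paddle's underside up. Origin and axes are the paddle's.
- paddle_blade: White upright plate at the far end of the shaft, part of the paddle: 46 mm wide (y), 28 mm high from the paddle's underside up, 5 mm thick (x = -160 to -165 mm). Origin and axes are the paddle's.
- handle_mid (a point): Middle of the handle, 15 mm above the paddle's underside.
- blade_face (a point): Middle of the blade's outer face, the one that pushes the vial: 165 mm from the middle of the handle along the paddle's -x, 14 mm above its underside. Same axes as the paddle.
- spare_vial: A like vial standing upright on the bench, 22 mm diameter, 58 mm high; not part of the job. Origin: middle of its bottom.
- timer: White bench timer, 42x68x55 mm high; not part of the job. Origin: middle of its underside.
- tape_roll: Roll of tan tape lying flat, 100 mm across, 25 mm high; not part of the job. Origin: middle of its underside.
- tweezers: Steel tweezers lying flat, 126 mm long along their y, 14 mm wide, 8 mm high; not part of the job. Origin: middle of the underside.
Not all that is in view belongs to the job. Leave any purple or yellow look-alike of the vial alone.

How it is judged:
By the outcome, as a careful person would: the job done as asked, in the order asked, and still so for the second after the job is handed in, with the robot touching nothing.
It also fails if it takes over 58 s, if anything falls off the work surface, if the arm or the gripper's body presses on something with over 40 N, if the wrist force passes 120 N, or if a joint passes its speed limit or range.

### The arm

A 6-joint arm with a two-finger parallel gripper is mounted at the origin on a cart in front of the work surface, level with it; the furniture and walls round the work are solid. World frame = base frame: x ahead of the robot, y to its left, z up, the work surface at z = 0. Lengths are in m, angles in rad, forces in N, time in s.
With the tool pointing down it reaches from about 0.375 to 0.975 m from the base axis. Payload 3.8 kg.
Tool frame: the origin (TCP) lies on the mounting face of the last link; the fingertips stand 173 mm ahead of it and the grasp point (between the pads) lies 155 mm ahead of it; z points along the fingers, y is the line along which they close (so a half turn about z gives the same grasp; the last joint's range is limited). The gripper opens to 85 mm and grips with 20 to 120 N. Pads are 22 mm wide; open, the fingers measure 114 mm over their backs; the gripper's body (76 mm by 85 mm) begins 54 mm behind the grasp point. The pads swing forward as they close: fully open they stand 13 mm farther back than shut.
Start: joints at [-1.234, 0.264, 1.604, -0, 1.274, -0.037], TCP at [0.246, -0.628, 0.405] pointing down, gripper open.
Joint ranges: [-2.63, 2.63], [-0.94, 2.18], [0.31, 2.57], [-1.31, 4.45], [0, 2.66], [-2.55, 2.55]. Speed limits (rad/s): [2.57, 2.57, 3.14, 3.14, 3.14, 3.14].

### API

Orientations are given as a rotation vector (axis times angle).
In Python, from workcell import bot gives the robot as it stands.
- The arm moves only by the tool drive_tool, never from a script. Its argument "increments" is a list of rows, each an object with "delta_pos": the shift along the tool's x, y, z in mm, a list of three; "turn": the turn about the tool's z in rad; "jaw": the opening, from -1 (shut) to 1 (fully open). A call has 1 to 8 rows; each row shifts and turns the commanded pose from where the row before left it, along the tool's axes as they then stand; what a row does not reach is not made up. A row lasts 1/12 s, in which the tool goes at most 41.7 mm and 7.16 degrees, less where a joint would pass 70% of its speed; a pose out of reach is approached as far as the arm can. A call is refused whole if a number of a shift passes 41.7 or a number of a turn 0.125, either way. A call with a gripper value outside its range is refused whole. The fingers move at their own pace and stop on an object; "grip_force" is the grip in N (left out, the last holds). Time passes only in rows, so rows that do not move let the fingers close. It gives the time, the measured TCP pose, the force, the opening and the grip force at its end, in the units of the state.
- bot.read_state(): the state, without advancing time (a new reading comes with each control period).
- bot.read_camera(name): name is "scene" or "top"; returns a dict with "pixels" (400x640x3 uint8, red, green, blue), "fovy" (degrees; the focal length in pixels is half the picture's height over the tangent of half this angle, whatever the lens; pixels are square), "cx", "cy" (the principal point, pixels), "camera_from_world" (4x4, takes a point from world to camera coordinates). Camera axes: x right, y down, z forward; pixel columns grow to the right and rows downward; lengths in m; the calibration is good to about 2 mm. A picture is of the moment at which its call begins. There is no depth.
- bot.finish_job(): hands the job in; it is judged then, once.
The state is a dict: "time": time; "q": joint angles; "joint_vel": joint speeds; "joint_torque": joint torques, N m; "tool_pos": TCP position; "tcp_rot": TCP orientation; "wrist_force": force on the tool from outside, world axes, zero at the start; "torque": the same for the moment, N m; "width": opening from 0.0 (shut) to 1.0 (fully open); "grip_force": force on a finger pad.
Only numpy, scipy, OpenCV 4.12 (cv2) and the standard library are available. Lean on these libraries where they do the work, as an engineer would, in place of code of your own. Each camera call takes 0.05 s, during which the arm holds its last target. There are 200 camera calls.

## Working session

There is one attempt and no reset: what is moved stays moved. The work goes in short steps, Python scripts to look and compute and a tool call to move; the robot and the scene stay as the last step left them, time stands still between calls to the robot, and variables do not carry over. Pictures are saved under pics/ and viewed, at most 10 in all, crops included, and the job is handed in when it is done.

Besides the shell and the picture viewer there is one more tool, called after "Call:" as a command line: name --argument value ..., lists and objects as JSON in quotes. drive_tool: Moves the arm, as the interface text tells. Its arguments: {"type":"object","properties":{"increments":{"type":"array"},"grip_force":{"type":"number"}},"required":["increments"]}

```bash
mkdir -p pics; ls
cat > h.py <<'E'
import numpy as np, cv2
from workcell import bot
from scipy.spatial.transform import Rotation as R
def snap(n):
    c=bot.read_camera(n); return c
def save(c,f,box=None,s=1):
    im=c["pixels"][:,:,::-1]
    if box: im=im[box[1]:box[3],box[0]:box[2]]
    cv2.imwrite("pics/"+f,cv2.resize(im,None,fx=s,fy=s,interpolation=cv2.INTER_CUBIC))
def ray(c,u,v,z):
    T=np.array(c["camera_from_world"]); f=200/np.tan(np.radians(c["fovy"])/2)
    d=T[:3,:3].T@np.array([(u-c["cx"])/f,(v-c["cy"])/f,1]); o=-T[:3,:3].T@T[:3,3]
    return o+d*(z-o[2])/d[2]
def proj(c,p):
    T=np.array(c["camera_from_world"]); f=200/np.tan(np.radians(c["fovy"])/2)
    q=T[:3,:3]@np.array(p)+T[:3,3]; return np.array([c["cx"]+f*q[0]/q[2],c["cy"]+f*q[1]/q[2]])
E
python3 - <<'E'
from h import *
print(bot.read_state())
for n in("top","scene"):
    c=snap(n); save(c,n+"0.png",s=1.25)
    print(n,c["fovy"],c["cx"],c["cy"],np.round(c["camera_from_world"],3).tolist(),[k for k in c])
    np.save(n+"0.npy",c,allow_pickle=True)
E
```

```text
pics
{'time': 0.0, 'q': array([-1.23390850e+00,  2.64770668e-01,  1.60536134e+00, -1.73605234e-06,
        1.27367650e+00, -3.69084797e-02]), 'joint_vel': array([ 3.65145142e-04,  7.39547824e-04,  3.33057832e-04,  6.28479876e-05,
        4.58369803e-04, -7.54174464e-04]), 'joint_torque': array([ 7.60823987e-04, -5.15110838e+01, -3.67313254e+01,  6.73699219e-05,
        1.29003549e-02, -3.94032753e-06]), 'tool_pos': array([ 0.24636039, -0.6280785 ,  0.40335662]), 'tcp_rot': array([-3.08473006e+00, -5.83339213e-01,  5.22319844e-04]), 'wrist_force': array([-1.0671933 ,  0.36644634, -0.43140259]), 'torque': array([-0.05614845,  0.03267317,  0.00530284]), 'grip_force': 0.0, 'width': 1.0015898296824253}
top 45.891312074979766 324.88375476951995 204.7789793214702 [[-0.001, -1.0, 0.015, -0.004], [-0.993, -0.0, -0.119, 0.607], [0.119, -0.015, -0.993, 1.199], [0.0, 0.0, 0.0, 1.0]] ['pixels', 'fovy', 'cx', 'cy', 'camera_from_world']
scene 50.28539067173337 325.98064634006226 201.5901145165088 [[-0.613, -0.79, 0.013, 0.394], [-0.573, 0.432, -0.696, 0.381], [0.544, -0.434, -0.718, 0.961], [0.0, 0.0, 0.0, 1.0]] ['pixels', 'fovy', 'cx', 'cy', 'camera_from_world']
```

View pics/top0.png

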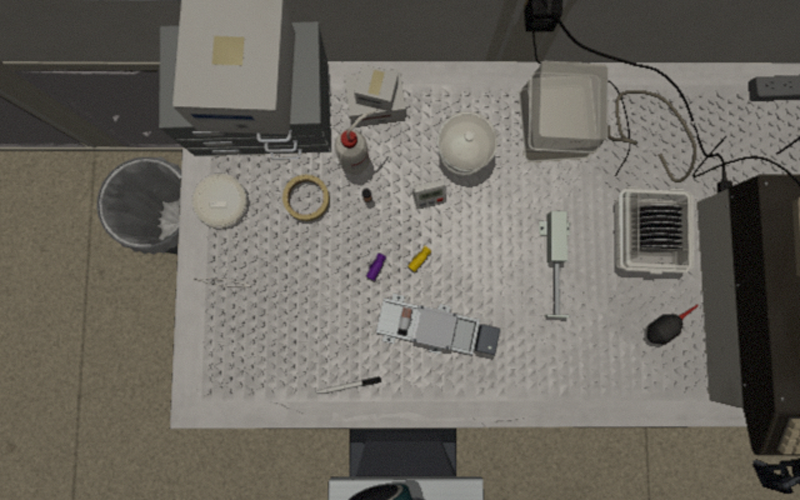

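View pics/scene0.png

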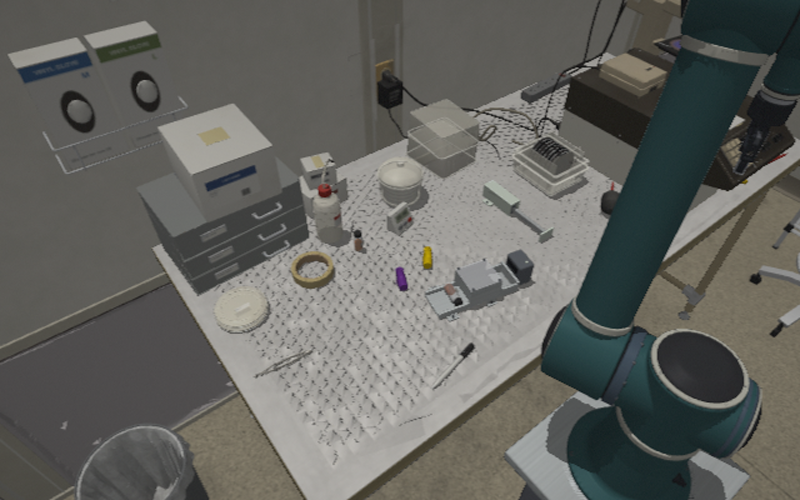

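Top view (800-px picture): the dock is at (557,238) with the paddle's blade at (556,317). The lane runs from its mouth at (382,315) to the reader box at (487,340). The vial candidates are clear with a black cap in the lane (405,320), purple (376,267), yellow (420,259) and the upright spare (367,195). The one in the lane fits: it lies across the lane, clear with a black cap. I'll confirm it in an enlarged crop.

Run:
```python
from h import *
c=np.load("top0.npy",allow_pickle=True).item(); save(c,"crop.png",(290,160,470,290),4.4)
```

```text
(no output)
```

View pics/crop.png

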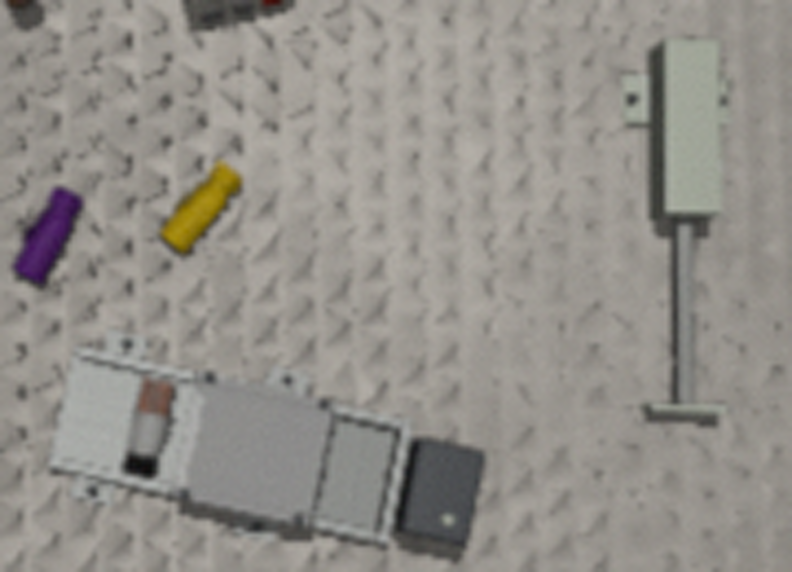

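The crop confirms the lane vial: clear glass with a black cap at (140,465). Paddle shaft runs (684,225) to (684,402), blade at (682,412). Now turning these into positions.

Run:
```python
from h import *
c=np.load("top0.npy",allow_pickle=True).item()
g=lambda u,v,z:ray(c,290+(u+.5)/4.4-.5,160+(v+.5)/4.4-.5,z)
for n,z,P in [("reader",.062,[(418,436),(485,450),(462,556),(396,545)]),("cover",.059,[(207,382),(335,405),(310,522),(185,493)]),
 ("mouth floor/bench",.008,[(77,358),(53,468)]),("guide tops",.018,[(82,348),(52,472)]),("stoptop",.03,[(408,428),(385,545)]),
 ("vial",.019,[(155,382),(140,468)]),("shaft",.022,[(684,225),(684,402)]),("bladetop",.028,[(645,405),(720,405)]),("dock",.041,[(663,40),(718,40),(720,213),(663,213)])]:
    for p in P: print(n,p,np.round(g(*p,z)*1000,1))
# refine with masks
im=c["pixels"]; hsv=cv2.cvtColor(im,cv2.COLOR_RGB2HSV)
print(hsv[160+125//4,290+690//4+0], im[190,447], im[160+110,290+100])
```

```text
reader (418, 436) [ 466.8 -155.    62. ]
reader (485, 450) [ 458.8 -193.5   62. ]
reader (462, 556) [ 398.7 -179.1   62. ]
reader (396, 545) [ 405.  -141.4   62. ]
cover (207, 382) [498.  -33.9  59. ]
cover (335, 405) [ 484.7 -107.7   59. ]
cover (310, 522) [417.9 -92.6  59. ]
cover (185, 493) [434.5 -21.   59. ]
mouth floor/bench (77, 358) [514.   42.3   8. ]
mouth floor/bench (53, 468) [448.4  56.4   8. ]
guide tops (82, 348) [519.5  39.1  18. ]
guide tops (52, 472) [446.1  56.7  18. ]
stoptop (408, 428) [ 471.7 -153.7   30. ]
stoptop (385, 545) [ 403.5 -139.1   30. ]
vial (155, 382) [499.2  -4.5  19. ]
vial (140, 468) [448.4   4.5  19. ]
shaft (684, 225) [ 593.1 -323.3   22. ]
shaft (684, 402) [ 487. -320.   22.]
bladetop (645, 405) [ 485.1 -295.1   28. ]
bladetop (720, 405) [ 485.  -339.8   28. ]
dock (663, 40) [ 702.6 -309.1   41. ]
dock (718, 40) [ 702.7 -342.2   41. ]
dock (720, 213) [ 598.3 -339.9   41. ]
dock (663, 213) [ 598.3 -305.9   41. ]
[ 19  19 145] [161 165 153] [77 79 82]
```

```bash
cat >> h.py <<'E'
M=np.array([481.5,49,0]); D=np.array([-.213,-.977,0])   # lane mouth, direction of lane -x (mm)
def go(xyz,head):
    """remaining: translate in present tool axes (mm), then turn (rad about tool z), heading deg of tool x"""
    s=bot.read_state(); r=R.from_rotvec(s["tcp_rot"]).as_matrix()
    p=np.array(s["tool_pos"])*1000; h=np.degrees(np.arctan2(r[1,0],r[0,0]))
    d=r.T@(np.array(xyz)-p); t=-np.radians((head-h+180)%360-180)
    print("t",round(s["time"],2),"pos",p.round(1),"head",h.round(2),"tilt",np.round(r[:2,2],4),"-> delta",d.round(1),"turn",round(t,3),"F",np.round(s["wrist_force"],1),"w",round(s["width"],3),"q6",round(s["q"][5],2))
E
python3 - <<'E'
from h import *
go((572,-322.3,300),-1.6)
c=np.load("top0.npy",allow_pickle=True).item()
for n,u,v in[("tape",306,198),("edge",400,428),("purple",376,267),("yellow",420,259),("spare",367,195),("tweez",225,282),("pen",350,385),("timer",430,197),("lid",220,200)]: print(n,ray(c,u/1.25,v/1.25,.02).round(3))
E
```

```text
t 0.1 pos [ 246.4 -628.1  403.5] head 21.42 tilt [-0.0007  0.0019] -> delta [ 414.8 -165.6  103.8] turn 0.402 F [ 0.5 -0.6 -0.8] w 1.0 q6 -0.04
tape [0.734 0.209 0.02 ]
edge [0.254 0.008 0.02 ]
purple [0.586 0.059 0.02 ]
yellow [ 0.603 -0.034  0.02 ]
spare [0.741 0.079 0.02 ]
tweez [0.554 0.375 0.02 ]
pen [0.341 0.111 0.02 ]
timer [ 0.737 -0.056  0.02 ]
lid [0.729 0.392 0.02 ]
```

Call:
drive_tool --increments '[{"delta_pos":[35,-14,8],"turn":0,"jaw":1},{"delta_pos":[35,-14,8],"turn":0,"jaw":1},{"delta_pos":[35,-14,8],"turn":0,"jaw":1},{"delta_pos":[35,-14,8],"turn":0,"jaw":1},{"delta_pos":[35,-14,8],"turn":0,"jaw":1},{"delta_pos":[35,-14,8],"turn":0,"jaw":1},{"delta_pos":[35,-14,8],"turn":0,"jaw":1},{"delta_pos":[35,-14,8],"turn":0,"jaw":1}]'

```text
time: 0.77
tool_pos: [0.4671, -0.4203, 0.3398]
tcp_rot: [-3.086, -0.583, 0.001]
wrist_force: [0.7, 0.3, 0.8]
width: 0.997
grip_force: 0.0
```

Call:
drive_tool --increments '[{"delta_pos":[33,-13,9],"turn":0,"jaw":0.5},{"delta_pos":[33,-13,9],"turn":0,"jaw":0.2},{"delta_pos":[33,-13,9],"turn":0,"jaw":0.2},{"delta_pos":[36,-15,9],"turn":0,"jaw":0.2},{"delta_pos":[0,0,0],"turn":0.1,"jaw":0.0},{"delta_pos":[0,0,0],"turn":0.1,"jaw":0.0},{"delta_pos":[0,0,0],"turn":0.1,"jaw":0.0},{"delta_pos":[0,0,0],"turn":0.1,"jaw":0.0}]'

```text
time: 1.43
tool_pos: [0.5724, -0.3216, 0.3037]
tcp_rot: [-3.14, 0.047, 0.002]
wrist_force: [-0.2, -0.1, 0.6]
width: 0.502
grip_force: 0.0
```

Run:
```python
from h import *
go((572,-322.3,176),-1.6)
c=snap("scene"); 
p=proj(c,(.57,-.32,.1)); print(p)
x,y=p.astype(int); save(c,"s1.png",(max(0,x-100),max(0,y-80),x+100,y+70),4)
```

```text
t 1.43 pos [ 572.4 -321.6  303.7] head -1.72 tilt [-0.0014  0.0008] -> delta [ -0.2   0.9 127.7] turn -0.002 F [-0.2 -0.1  0.6] w 0.502 q6 1.05
[421.03653104 152.65292952]
```

Call:
drive_tool --increments '[{"delta_pos":[0,0,30],"turn":0,"jaw":0},{"delta_pos":[0,0,30],"turn":0,"jaw":0},{"delta_pos":[0,0,30],"turn":0,"jaw":0},{"delta_pos":[0,1,20],"turn":0,"jaw":0},{"delta_pos":[0,0,14],"turn":0,"jaw":0},{"delta_pos":[0,0,0],"turn":0,"jaw":0}]'

```text
time: 1.98
tool_pos: [0.5702, -0.3222, 0.1763]
tcp_rot: [-3.137, 0.039, 0.01]
wrist_force: [-0.9, 0.3, -0.8]
width: 0.497
grip_force: 0.0
```

Run:
```python
from h import *
go((572,-322.3,176),-1.6)
c=snap("scene"); 
p=proj(c,(.57,-.32,.05)); print(p)
x,y=p.astype(int); save(c,"s2.png",(max(0,x-100),max(0,y-75),x+100,y+75),4)
```

```text
t 1.98 pos [ 570.2 -322.2  176.3] head -1.44 tilt [-0.0064  0.004 ] -> delta [1.8 0.  0.3] turn 0.003 F [-0.9  0.3 -0.8] w 0.497 q6 1.04
[418.34774611 164.72149731]
```

View pics/s2.png

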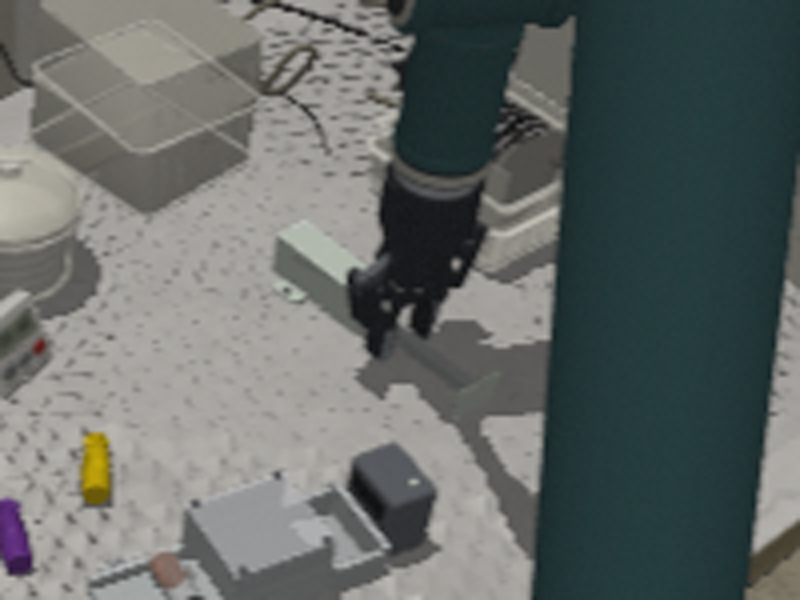

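The fingers straddle the shaft at about (400,330), clear of the dock mouth, with the blade out in front at (478,395). Closing the jaw.

Call:
drive_tool --increments '[{"delta_pos":[0,0,0],"turn":0,"jaw":-0.5},{"delta_pos":[0,0,0],"turn":0,"jaw":-1},{"delta_pos":[0,0,0],"turn":0,"jaw":-1},{"delta_pos":[0,0,0],"turn":0,"jaw":-1},{"delta_pos":[0,0,0],"turn":0,"jaw":-1},{"delta_pos":[0,0,0],"turn":0,"jaw":-1},{"delta_pos":[0,0,0],"turn":0,"jaw":-1},{"delta_pos":[0,0,0],"turn":0,"jaw":-1}]' --grip_force 50

```text
time: 2.7
tool_pos: [0.5732, -0.3239, 0.1831]
tcp_rot: [3.139, -0.041, 0.005]
wrist_force: [-0.3, -0.1, 6.0]
width: 0.099
grip_force: 50.5
```

Run:
```python
from h import *
s=bot.read_state(); print(s["grip_force"])
go((435,-318.5,176),-1.6)
```

```text
50.4800945520401
t 2.7 pos [ 573.2 -323.9  183.1] head -1.49 tilt [ 0.0035 -0.0021] -> delta [-138.3   -1.9    6.6] turn 0.002 F [-0.3 -0.1  6. ] w 0.099 q6 1.04
```

Call:
drive_tool --increments '[{"delta_pos":[0,0,0],"turn":0,"jaw":-1},{"delta_pos":[0,0,0],"turn":0,"jaw":-1}]'

```text
time: 2.87
tool_pos: [0.5733, -0.3239, 0.1831]
tcp_rot: [3.139, -0.041, 0.006]
wrist_force: [-0.8, 1.3, 5.9]
width: 0.104
grip_force: 50.5
```

Run:
```python
from h import *
go((435,-318.5,181),-1.6)
c=snap("top"); save(c,"t3.png",(370,160,470,260),6)
```

```text
t 2.87 pos [ 573.3 -323.9  183.1] head -1.5 tilt [ 0.0035 -0.0021] -> delta [-138.4   -1.8    1.6] turn 0.002 F [-0.8  1.3  5.9] w 0.104 q6 1.04
```

Call:
drive_tool --increments '[{"delta_pos":[0,0,-1.5],"turn":0,"jaw":-1},{"delta_pos":[-5,0,-1],"turn":0,"jaw":-1},{"delta_pos":[-10,0,0],"turn":0,"jaw":-1},{"delta_pos":[-10,0,0],"turn":0,"jaw":-1}]' --grip_force 60

```text
time: 3.25
tool_pos: [0.5465, -0.3225, 0.1832]
tcp_rot: [3.141, -0.041, 0.001]
wrist_force: [0.8, -0.3, 1.3]
width: 0.094
grip_force: 59.9
```

Call:
drive_tool --increments '[{"delta_pos":[-14,0,0],"turn":0,"jaw":-1},{"delta_pos":[-15,0,0],"turn":0,"jaw":-1},{"delta_pos":[-15,0,0],"turn":0,"jaw":-1},{"delta_pos":[-15,0,0],"turn":0,"jaw":-1},{"delta_pos":[-15,0,0],"turn":0,"jaw":-1},{"delta_pos":[-15,0,0],"turn":0,"jaw":-1},{"delta_pos":[-15,0,0],"turn":0,"jaw":-1},{"delta_pos":[-10,0,0],"turn":0,"jaw":-1}]'

```text
time: 3.92
tool_pos: [0.4313, -0.3193, 0.1831]
tcp_rot: [-3.141, 0.042, 0.0]
wrist_force: [0.2, 0.1, 0.4]
width: 0.096
grip_force: 59.9
```

Run:
```python
from h import *
go((435,-318.5,181),-1.6)
c=snap("top"); save(c,"t4.png",(360,160,480,300),4.2); save(snap("scene"),"s4.png",(300,90,500,240),4)
```

```text
t 3.92 pos [ 431.3 -319.3  183.1] head -1.54 tilt [-0.0002  0.0002] -> delta [ 3.7 -0.9  2.1] turn 0.001 F [0.2 0.1 0.4] w 0.096 q6 0.91
```

View pics/s4.png

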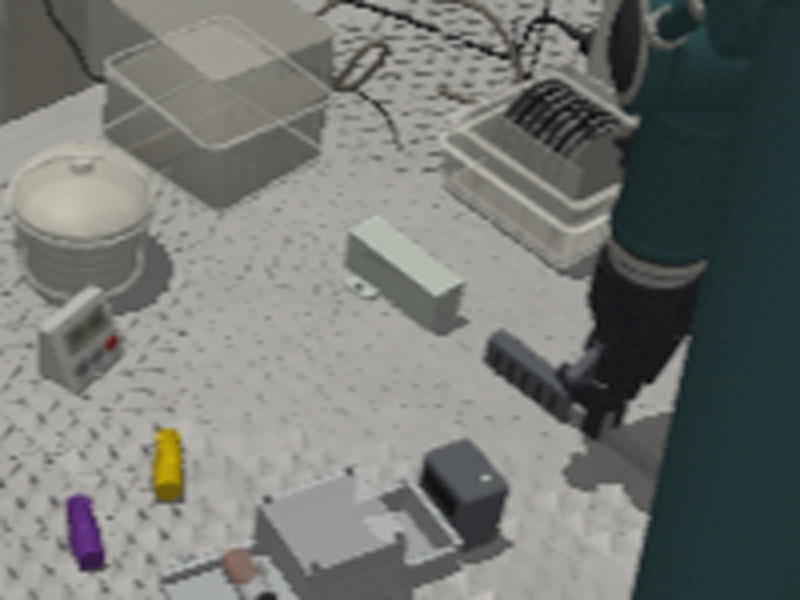

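The paddle is fully out: the handle at (490,345)-(580,415) is clear of the dock mouth. Lifting.

Call:
drive_tool --increments '[{"delta_pos":[0,0,-15],"turn":0,"jaw":-1},{"delta_pos":[0,0,-25],"turn":0,"jaw":-1},{"delta_pos":[0,0,-35],"turn":0,"jaw":-1},{"delta_pos":[0,0,-30],"turn":0,"jaw":-1},{"delta_pos":[0,0,-15],"turn":0,"jaw":-1},{"delta_pos":[0,0,0],"turn":0,"jaw":-1}]'

```text
time: 4.52
tool_pos: [0.4347, -0.3207, 0.3076]
tcp_rot: [3.136, -0.041, 0.01]
wrist_force: [1.6, -1.1, -0.6]
width: 0.093
grip_force: 59.8
```

Run:
```python
from h import *
print(M-D*132)
go((509.6,178,303),77.7)
```

```text
[509.616 177.964   0.   ]
t 4.52 pos [ 434.7 -320.7  307.6] head -1.49 tilt [ 0.006 -0.005] -> delta [  61.8 -500.5    2.5] turn -1.382 F [ 1.6 -1.1 -0.6] w 0.093 q6 0.92
```

Call:
drive_tool --increments '[{"delta_pos":[2,-16,0],"turn":0,"jaw":-1},{"delta_pos":[4,-34,0],"turn":0,"jaw":-1},{"delta_pos":[4,-34,0],"turn":0,"jaw":-1},{"delta_pos":[4,-34,0],"turn":0,"jaw":-1},{"delta_pos":[4,-34,0],"turn":0,"jaw":-1},{"delta_pos":[4,-34,0],"turn":0,"jaw":-1},{"delta_pos":[4,-34,0],"turn":0,"jaw":-1},{"delta_pos":[4,-34,0],"turn":0,"jaw":-1}]'

```text
time: 5.18
tool_pos: [0.4689, -0.0647, 0.301]
tcp_rot: [-3.141, 0.042, 0.005]
wrist_force: [0.0, 0.5, 0.1]
width: 0.092
grip_force: 59.8
```

Call:
drive_tool --increments '[{"delta_pos":[4,-34,0],"turn":0,"jaw":-1},{"delta_pos":[4,-34,0],"turn":0,"jaw":-1},{"delta_pos":[4,-34,0],"turn":0,"jaw":-1},{"delta_pos":[4,-34,0],"turn":0,"jaw":-1},{"delta_pos":[6,-34,0],"turn":0,"jaw":-1},{"delta_pos":[6,-34,0],"turn":0,"jaw":-1},{"delta_pos":[6,-25,0],"turn":0,"jaw":-1},{"delta_pos":[2,-14,0],"turn":-0.05,"jaw":-1}]'

```text
time: 5.85
tool_pos: [0.5119, 0.1782, 0.301]
tcp_rot: [-3.141, -0.041, 0.004]
wrist_force: [0.3, -1.5, 0.6]
width: 0.092
grip_force: 59.7
```

Call:
drive_tool --increments '[{"delta_pos":[0,0,0],"turn":-0.11,"jaw":-1},{"delta_pos":[0,0,0],"turn":-0.12,"jaw":-1},{"delta_pos":[0,0,0],"turn":-0.12,"jaw":-1},{"delta_pos":[0,0,0],"turn":-0.12,"jaw":-1},{"delta_pos":[0,0,0],"turn":-0.12,"jaw":-1},{"delta_pos":[0,0,0],"turn":-0.12,"jaw":-1},{"delta_pos":[0,0,0],"turn":-0.12,"jaw":-1},{"delta_pos":[0,0,0],"turn":-0.12,"jaw":-1}]'

```text
time: 6.52
tool_pos: [0.5113, 0.1753, 0.3006]
tcp_rot: [-2.771, -1.478, 0.006]
wrist_force: [0.1, -0.1, 0.1]
width: 0.098
grip_force: 59.7
```

Call:
drive_tool --increments '[{"delta_pos":[0,0,0],"turn":-0.12,"jaw":-1},{"delta_pos":[0,0,0],"turn":-0.12,"jaw":-1},{"delta_pos":[0,0,0],"turn":-0.1,"jaw":-1},{"delta_pos":[0,0,0],"turn":-0.04,"jaw":-1},{"delta_pos":[0,0,0],"turn":0,"jaw":-1},{"delta_pos":[0,0,0],"turn":0,"jaw":-1},{"delta_pos":[0,0,0],"turn":0,"jaw":-1}]'

```text
time: 7.1
tool_pos: [0.5118, 0.1754, 0.3019]
tcp_rot: [-2.449, -1.966, 0.003]
wrist_force: [0.7, -1.0, -0.8]
width: 0.093
grip_force: 59.8
```

Run:
```python
from h import *
go((509.6,178,184),77.7)
c=snap("top"); save(c,"t5.png",(220,160,400,290),4.4)
```

```text
t 7.1 pos [511.8 175.4 301.9] head 77.5 tilt [-0.0021 -0.0006] -> delta [  2.2  -2.5 117.9] turn -0.003 F [ 0.7 -1.  -0.8] w 0.093 q6 0.5
```

View pics/t5.png

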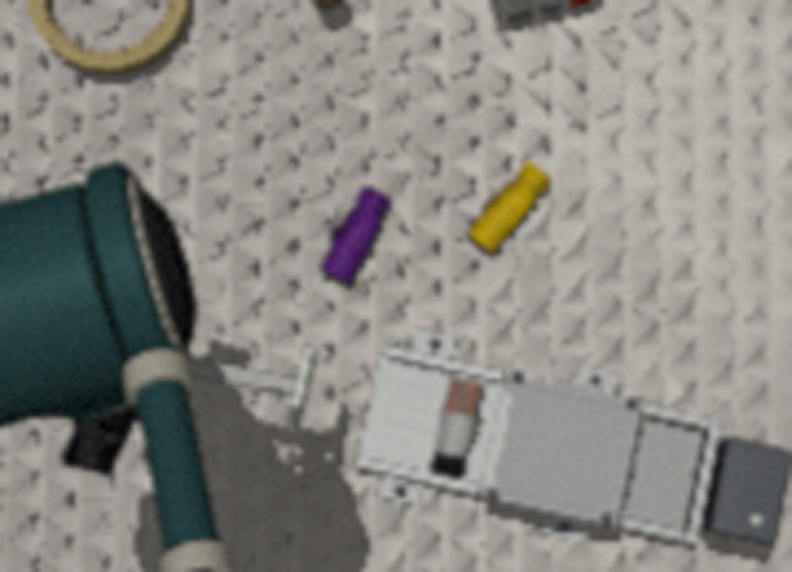

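The paddle is held in line with the lane, blade at (302,388) pointing at the mouth, and everything else is undisturbed. Lowering it.

Call:
drive_tool --increments '[{"delta_pos":[1,-1,20],"turn":0,"jaw":-1},{"delta_pos":[1,-1,30],"turn":0,"jaw":-1},{"delta_pos":[0,0,30],"turn":0,"jaw":-1},{"delta_pos":[0,0,20],"turn":0,"jaw":-1},{"delta_pos":[0,0,10],"turn":0,"jaw":-1},{"delta_pos":[0,0,4],"turn":0,"jaw":-1},{"delta_pos":[0,0,0],"turn":0,"jaw":-1},{"delta_pos":[0,0,0],"turn":0,"jaw":-1}]'

```text
time: 7.82
tool_pos: [0.5115, 0.178, 0.1902]
tcp_rot: [2.449, 1.967, 0.003]
wrist_force: [-0.1, -0.5, -0.6]
width: 0.096
grip_force: 59.8
```

Call:
drive_tool --increments '[{"delta_pos":[0,0,1],"turn":0,"jaw":-1},{"delta_pos":[0,0,1],"turn":0,"jaw":-1},{"delta_pos":[0,0,0],"turn":0,"jaw":-1},{"delta_pos":[0,0,0],"turn":0,"jaw":-1}]'

```text
time: 8.15
tool_pos: [0.511, 0.1779, 0.188]
tcp_rot: [2.449, 1.968, 0.002]
wrist_force: [1.1, 0.3, -0.4]
width: 0.095
grip_force: 59.8
```

Call:
drive_tool --increments '[{"delta_pos":[0,0,1],"turn":0,"jaw":-1},{"delta_pos":[0,0,1],"turn":0,"jaw":-1},{"delta_pos":[0,0,1],"turn":0,"jaw":-1},{"delta_pos":[0,0,0],"turn":0,"jaw":-1},{"delta_pos":[0,0,0],"turn":0,"jaw":-1}]'

```text
time: 8.57
tool_pos: [0.5106, 0.1778, 0.184]
tcp_rot: [-2.449, -1.968, 0.001]
wrist_force: [0.0, -0.4, -1.1]
width: 0.093
grip_force: 59.8
```

Call:
drive_tool --increments '[{"delta_pos":[0,0,0.5],"turn":0,"jaw":-1},{"delta_pos":[0,0,0.5],"turn":0,"jaw":-1},{"delta_pos":[0,0,0],"turn":0,"jaw":-1},{"delta_pos":[0,0,0],"turn":0,"jaw":-1}]'

```text
time: 8.9
tool_pos: [0.5107, 0.1778, 0.1832]
tcp_rot: [-2.449, -1.968, 0.0]
wrist_force: [-0.8, 1.1, -0.3]
width: 0.092
grip_force: 59.9
```

Call:
drive_tool --increments '[{"delta_pos":[0,0,0.7],"turn":0,"jaw":-1},{"delta_pos":[0,0,0.5],"turn":0,"jaw":-1},{"delta_pos":[0,0,0],"turn":0,"jaw":-1},{"delta_pos":[0,0,0],"turn":0,"jaw":-1}]'

```text
time: 9.23
tool_pos: [0.5108, 0.1779, 0.1831]
tcp_rot: [-2.449, -1.968, 0.0]
wrist_force: [-3.5, -1.7, 8.8]
width: 0.097
grip_force: 61.0
```

Run:
```python
from h import *
s=[bot.read_state()["wrist_force"][2] for _ in range(3)]; print(s)
go((509.6,178,184),77.7)
```

```text
[np.float64(8.773890463621889), np.float64(8.773890463621889), np.float64(8.773890463621889)]
t 9.23 pos [510.8 177.9 183.1] head 77.57 tilt [-0.0001 -0.0001] -> delta [-0.1 -1.2 -0.9] turn -0.002 F [-3.5 -1.7  8.8] w 0.097 q6 0.51
```

Call:
drive_tool --increments '[{"delta_pos":[0,0,-1],"turn":0,"jaw":-1},{"delta_pos":[0,0,0],"turn":0,"jaw":-0.6},{"delta_pos":[0,0,0],"turn":0,"jaw":-0.2},{"delta_pos":[0,0,0],"turn":0,"jaw":0},{"delta_pos":[0,0,0],"turn":0,"jaw":0},{"delta_pos":[0,0,0],"turn":0,"jaw":0}]'

```text
time: 9.73
tool_pos: [0.5107, 0.1778, 0.1828]
tcp_rot: [-2.449, -1.968, 0.0]
wrist_force: [0.1, 0.1, 0.1]
width: 0.495
grip_force: 0.0
```

Call:
drive_tool --increments '[{"delta_pos":[0,0,-15],"turn":0,"jaw":0},{"delta_pos":[0,0,-30],"turn":0,"jaw":0},{"delta_pos":[0,0,-30],"turn":0,"jaw":0},{"delta_pos":[0,0,-30],"turn":0,"jaw":0},{"delta_pos":[25,0,-15],"turn":0,"jaw":0},{"delta_pos":[30,0,0],"turn":0,"jaw":0},{"delta_pos":[20,0,0],"turn":0,"jaw":0},{"delta_pos":[0,0,0],"turn":0,"jaw":0}]'

```text
time: 10.4
tool_pos: [0.5278, 0.2541, 0.3042]
tcp_rot: [-2.447, -1.97, -0.006]
wrist_force: [1.0, 0.1, -0.3]
width: 0.503
grip_force: 0.0
```

Run:
```python
from h import *
go(M-D*210+[0,0,177],77.7)
c=snap("top"); save(c,"t6.png",(200,190,330,290),6); np.save("t6.npy",c,allow_pickle=True)
c=snap("scene"); np.save("s6.npy",c,allow_pickle=True); u,v=proj(c,(.51,.15,0)).astype(int); print(u,v);save(c,"s6.png",(u-90,v-70,u+90,v+60),4.4)
```

```text
t 10.4 pos [527.8 254.1 304.2] head 77.68 tilt [0.003  0.0027] -> delta [ -0.6  -1.8 127.2] turn -0.0 F [ 1.   0.1 -0.3] w 0.503 q6 0.62
312 257
```

View pics/s6.png

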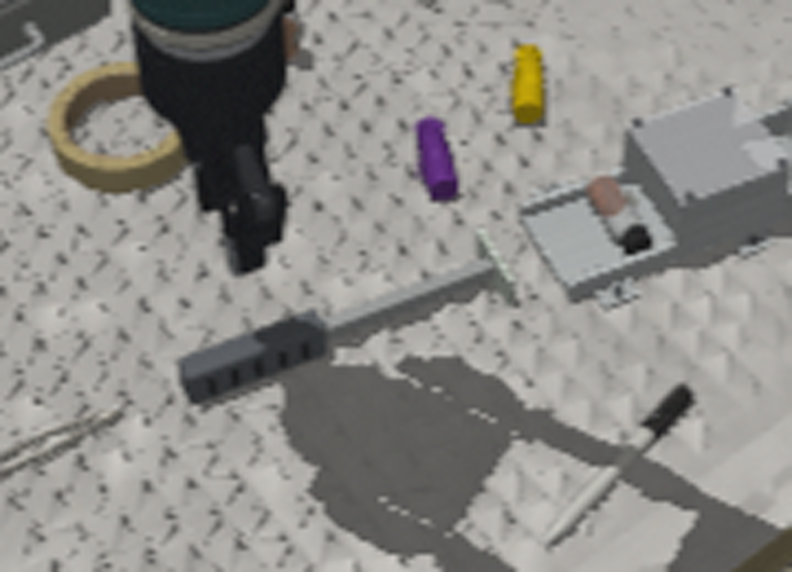

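View pics/t6.png

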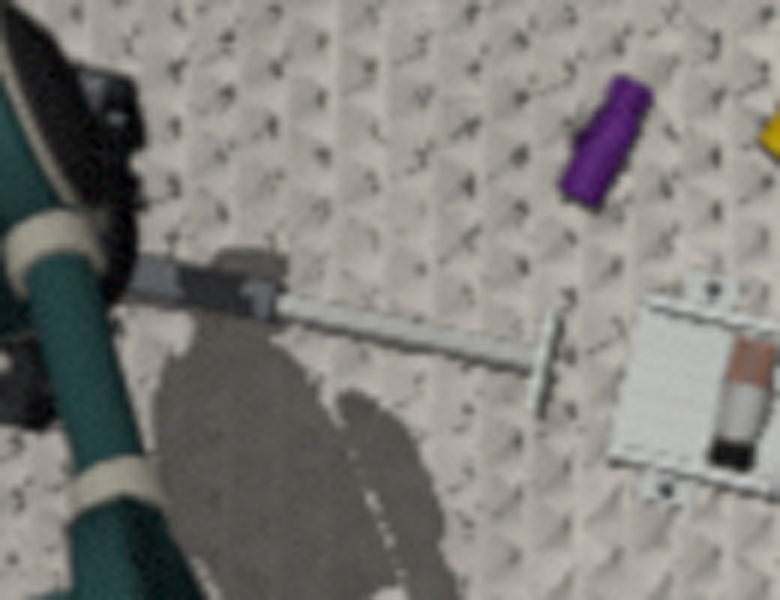

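The paddle lies flat: shaft (280,305)-(530,358), blade (547,360), lane mouth (628,380), vial untouched at (742,405). Now computing the relative geometry.

Run:
```python
from h import *
c=np.load("t6.npy",allow_pickle=True).item()
g=lambda u,v,z:ray(c,200+(u+.5)/6-.5,190+(v+.5)/6-.5,z)*1000
def lane(p): 
    q=p-M; return np.round([-(q@D), q@np.array([D[1]*-1,D[0],0])],1)
for n,u,v,z in [("sh1",280,305,.022),("sh2",530,358,.022),("b1",556,310,.028),("b2",544,412,.028),("handle front",283,295,.03),("mouth floor a",640,305,.008),("mouth floor b",612,458,.008),("vial top",752,340,.019),("vial cap",733,467,.019)]:
    p=g(u,v,z); print(n,p.round(1),lane(p))
p=g(530,358,.022)-g(280,305,.022); print("shaft heading",np.degrees(np.arctan2(-p[1],-p[0])))
go((0,0,0),77.7)
# lane edges: fit lines in clean initial top picture
```

```text
sh1 [515. 201.  22.] [155.6   0.3]
sh2 [491.9  92.   22. ] [44.2  1. ]
b1 [512.5  80.5  28. ] [37.4 23.6]
b2 [468.5  85.4  28. ] [ 32.8 -20.5]
handle front [519.  198.6  30. ] [154.1   4.7]
mouth floor a [515.5  44.6   8. ] [ 2.9 34.2]
mouth floor b [448.5  56.6   8. ] [  0.4 -33.8]
vial top [499.7  -4.7  19. ] [-48.6  29.2]
vial cap [444.7   3.6  19. ] [-52.2 -26.3]
shaft heading 78.03096017538927
t 10.5 pos [526.7 251.5 302.7] head 77.66 tilt [-0.0005 -0.0006] -> delta [-358.  -460.6  303.1] turn -0.001 F [-0.2 -0.1 -0.1] w 0.501 q6 0.62
```

Call:
drive_tool --increments '[{"delta_pos":[0,0,25],"turn":0,"jaw":0},{"delta_pos":[0,0,32],"turn":0,"jaw":0},{"delta_pos":[0,0,32],"turn":0,"jaw":0},{"delta_pos":[0,0,20],"turn":0,"jaw":0},{"delta_pos":[0,0,12],"turn":0,"jaw":0},{"delta_pos":[0,0,4],"turn":0,"jaw":0},{"delta_pos":[0,0,0],"turn":0,"jaw":0},{"delta_pos":[0,0,0],"turn":0,"jaw":-0.3}]'

```text
time: 11.17
tool_pos: [0.5275, 0.251, 0.179]
tcp_rot: [2.449, 1.967, 0.002]
wrist_force: [-0.7, 0.3, -0.0]
width: 0.375
grip_force: 0.0
```

Call:
drive_tool --increments '[{"delta_pos":[0,0,0],"turn":0,"jaw":-0.6},{"delta_pos":[0,0,0],"turn":0,"jaw":-1},{"delta_pos":[0,0,0],"turn":0,"jaw":-1},{"delta_pos":[0,0,0],"turn":0,"jaw":-1},{"delta_pos":[0,0,0],"turn":0,"jaw":-1},{"delta_pos":[0,0,0],"turn":0,"jaw":-1},{"delta_pos":[0,0,0],"turn":0,"jaw":-1},{"delta_pos":[0,0,0],"turn":0,"jaw":-1}]' --grip_force 60

```text
time: 11.83
tool_pos: [0.528, 0.2515, 0.18]
tcp_rot: [2.448, 1.967, 0.006]
wrist_force: [0.3, -1.6, 6.3]
width: 0.197
grip_force: 60.9
```

Call:
drive_tool --increments '[{"delta_pos":[0,0,-4],"turn":0,"jaw":-1},{"delta_pos":[0,0,-5],"turn":0,"jaw":-1},{"delta_pos":[0,0,-4],"turn":0,"jaw":-1},{"delta_pos":[0,0,0],"turn":0,"jaw":-1},{"delta_pos":[0,0,0],"turn":0,"jaw":-1},{"delta_pos":[0,0,0],"turn":0,"jaw":-1}]'

```text
time: 12.33
tool_pos: [0.5267, 0.251, 0.1909]
tcp_rot: [-2.449, -1.968, 0.0]
wrist_force: [0.6, -0.1, -1.4]
width: 0.198
grip_force: 60.1
```

Run:
```python
from h import *
go(M-D*150+[0,0,192],77.7)
c=snap("scene"); np.save("s7.npy",c,allow_pickle=True); u,v=proj(c,(.50,.12,0)).astype(int); save(c,"s7.png",(u-70,v-50,u+70,v+50),5.6)
```

```text
t 12.33 pos [526.7 251.  190.9] head 77.57 tilt [-0.0003 -0.0001] -> delta [-57.   -1.   -1.1] turn -0.002 F [ 0.6 -0.1 -1.4] w 0.198 q6 0.62
```

View pics/s7.png

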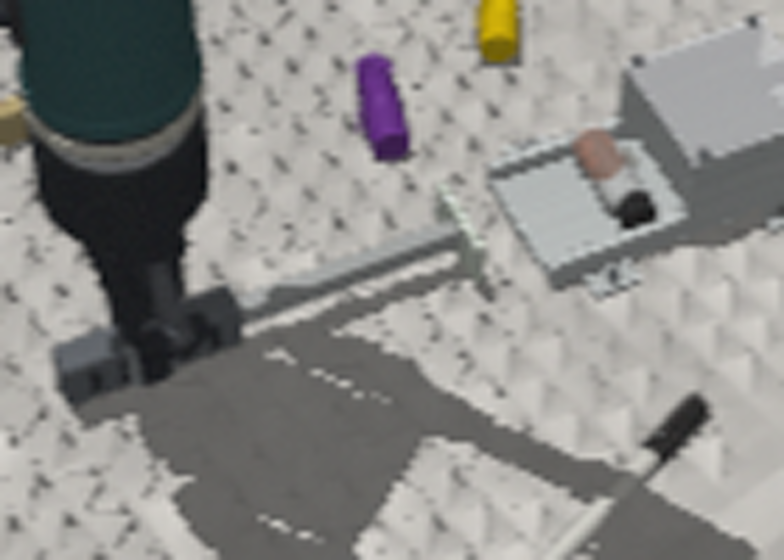

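The paddle is lifted level, blade (460,235) facing the mouth at (525,225); the vial is still in place at (615,180). Raising 2 mm more and entering.

Call:
drive_tool --increments '[{"delta_pos":[-5,0,-1],"turn":0,"jaw":-1},{"delta_pos":[-8,0,-1],"turn":0,"jaw":-1},{"delta_pos":[-8,0,0],"turn":0,"jaw":-1},{"delta_pos":[-8,0,0],"turn":0,"jaw":-1},{"delta_pos":[-8,0,0],"turn":0,"jaw":-1},{"delta_pos":[-8,0,0],"turn":0,"jaw":-1},{"delta_pos":[-5,0,0],"turn":0,"jaw":-1},{"delta_pos":[0,0,0],"turn":0,"jaw":-1}]'

```text
time: 13.05
tool_pos: [0.5157, 0.201, 0.1928]
tcp_rot: [-2.45, -1.966, 0.001]
wrist_force: [-0.4, 0.1, -0.9]
width: 0.195
grip_force: 60.1
```

Run:
```python
from h import *
go(M-D*150+[0,0,192],77.7)
c=snap("top"); np.save("t8.npy",c,allow_pickle=True); u,v=proj(c,(.475,.02,0)).astype(int); print(u,v);save(c,"t8.png",(u-50,v-35,u+50,v+35),7.8)
```

```text
t 13.05 pos [515.7 201.  192.8] head 77.5 tilt [-0.0007 -0.0004] -> delta [-5.8 -1.   0.8] turn -0.004 F [-0.4  0.1 -0.9] w 0.195 q6 0.54
315 255
```

View pics/t8.png

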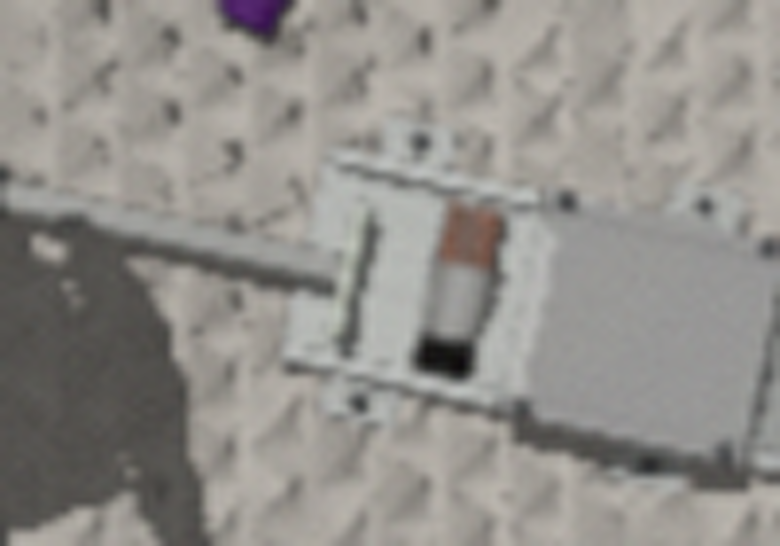

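Blade is inside the mouth at (355,281), low of the lane's middle (~(353,270)), and the vial is ahead at (458,290), square to the lane. Checking the side offset in numbers.

Run:
```python
from h import *
c=np.load("t8.npy",allow_pickle=True).item()
g=lambda u,v,z:ray(c,265+(u+.5)/7.8-.5,220+(v+.5)/7.8-.5,z)*1000
def lane(p): 
    q=p-M; return np.round([-(q@D), q@np.array([.977,-.213,0])],1)
for n,u,v,z in [("b1",372,213,.041),("b2",347,350,.041),("shaft",340,277,.035),("shaft far",20,202,.035),("g up",340,160,.018),("g up2",530,200,.018),("g lo",300,361,.018),("g lo2",510,408,.018),("cov1",556,212,.059),("cov3",530,402,.059),("cov2",772,250,.059),("cov4",745,462,.059),("vial a",475,208,.019),("vial b",445,376,.019)]:
    print(n,lane(g(u,v,z)))
# lateral brightness profile at lane x = -20 (z .018), 2 mm steps
for x in (-8,-25):
  P=[proj(c,(M-D*x+np.array([.977,-.213,0])*y+[0,0,18])/1000) for y in range(-44,45,2)]
  v=cv2.remap(cv2.cvtColor(c["pixels"],cv2.COLOR_RGB2GRAY),np.float32([[p[0] for p in P]]),np.float32([[p[1] for p in P]]),cv2.INTER_LINEAR)[0]
  print(x,list(zip(range(-44,45,2),v.tolist())))
```

```text
b1 [-16.9  20. ]
b2 [-18.5 -25.6]
shaft [-11.   -2.7]
shaft far [98. -1.]
g up [-2.1 35.7]
g up2 [-67.5  36.2]
g lo [ -3.5 -32.7]
g lo2 [-75.5 -33.1]
cov1 [-75.6  32.5]
cov3 [-80.2 -29.2]
cov2 [-147.    35.4]
cov4 [-152.2  -33.2]
vial a [-50.   29.6]
vial b [-52.  -27.3]
-8 [(-44, 160), (-42, 166), (-40, 170), (-38, 158), (-36, 132), (-34, 130), (-32, 167), (-30, 173), (-28, 168), (-26, 168), (-24, 179), (-22, 177), (-20, 176), (-18, 178), (-16, 185), (-14, 182), (-12, 168), (-10, 137), (-8, 99), (-6, 100), (-4, 127), (-2, 150), (0, 156), (2, 151), (4, 149), (6, 158), (8, 181), (10, 180), (12, 179), (14, 177), (16, 173), (18, 174), (20, 178), (22, 179), (24, 178), (26, 181), (28, 182), (30, 173), (32, 153), (34, 131), (36, 157), (38, 173), (40, 162), (42, 140), (44, 142)]
-25 [(-44, 105), (-42, 85), (-40, 110), (-38, 135), (-36, 147), (-34, 129), (-32, 163), (-30, 181), (-28, 180), (-26, 179), (-24, 180), (-22, 181), (-20, 183), (-18, 185), (-16, 183), (-14, 182), (-12, 182), (-10, 182), (-8, 183), (-6, 181), (-4, 179), (-2, 179), (0, 183), (2, 184), (4, 184), (6, 183), (8, 181), (10, 181), (12, 181), (14, 179), (16, 180), (18, 180), (20, 180), (22, 179), (24, 180), (26, 181), (28, 177), (30, 160), (32, 126), (34, 133), (36, 162), (38, 174), (40, 165), (42, 158), (44, 147)]
```

Call:
drive_tool --increments '[{"delta_pos":[0,1.5,0],"turn":-0.012,"jaw":-1},{"delta_pos":[-2,0,0],"turn":0,"jaw":-1},{"delta_pos":[-3,0,0],"turn":0,"jaw":-1},{"delta_pos":[-3,0,0],"turn":0,"jaw":-1},{"delta_pos":[-3,0,0],"turn":0,"jaw":-1},{"delta_pos":[-2,0,0],"turn":0,"jaw":-1},{"delta_pos":[-2,0,0],"turn":0,"jaw":-1},{"delta_pos":[-2,0,0],"turn":0,"jaw":-1}]'

```text
time: 13.77
tool_pos: [0.514, 0.1851, 0.193]
tcp_rot: [-2.437, -1.982, 0.0]
wrist_force: [1.4, -0.5, -1.4]
width: 0.2
grip_force: 60.1
```

Call:
drive_tool --increments '[{"delta_pos":[-2,0,0],"turn":0,"jaw":-1},{"delta_pos":[-2,0,0],"turn":0,"jaw":-1},{"delta_pos":[-2,0,0],"turn":0,"jaw":-1},{"delta_pos":[-2,0,0],"turn":0,"jaw":-1},{"delta_pos":[-2,0,0],"turn":0,"jaw":-1},{"delta_pos":[-2,0,0],"turn":0,"jaw":-1},{"delta_pos":[-2,0,0],"turn":0,"jaw":-1},{"delta_pos":[-2,0,0],"turn":0,"jaw":-1}]'

```text
time: 14.43
tool_pos: [0.5108, 0.1694, 0.193]
tcp_rot: [-2.437, -1.982, 0.0]
wrist_force: [-0.2, 0.1, -1.5]
width: 0.199
grip_force: 60.0
```

```bash
cat >> h.py <<'E'
def lane(p):
    q=p-M; return np.round([-(q@D), q@np.array([.977,-.213,0])],1)
def dark(c,lo=(-160,-40),hi=None,z=14,thr=60):
    """dark cap-like pixels on the -y side of the lane, in lane coords"""
    g=c["pixels"].max(2); out=[]
    for v,u in zip(*np.where(g<thr)):
        a=lane(ray(c,u,v,z/1000)*1000)
        if lo[0]<a[0]<lo[1] and abs(a[1])<31: out.append(a)
    return np.array(out)
E
python3 - <<'E'
from h import *
go(M-D*10+[0,0,192],77.7)
c=snap("top"); d=dark(c,(-90,-30),z=19); print(len(d), d.mean(0) if len(d) else "")
im=c["pixels"].astype(int); red=[lane(ray(c,u,v,.019)*1000) for v in range(225,290) for u in range(290,390) if im[v,u,0]-im[v,u,2]>35]
red=np.array(red); print("red",len(red), red.mean(0), red.min(0),red.max(0))
E
```

```text
t 14.43 pos [510.8 169.4 193. ] head 78.25 tilt [-0. -0.] -> delta [-113.8   -4.1    1. ] turn 0.01 F [-0.2  0.1 -1.5] w 0.199 q6 0.48
23 [-58.50434783 -21.43043478]
red 18 [-60.33888889  18.63888889] [-65.9  11.7] [-50.9  27.6]
```

Call:
drive_tool --increments '[{"delta_pos":[-3,0,0],"turn":0,"jaw":-1},{"delta_pos":[-4,0,0],"turn":0,"jaw":-1},{"delta_pos":[-4,0,0],"turn":0,"jaw":-1},{"delta_pos":[-4,0,0],"turn":0,"jaw":-1},{"delta_pos":[-4,0,0],"turn":0,"jaw":-1},{"delta_pos":[-4,0,0],"turn":0,"jaw":-1},{"delta_pos":[-4,0,0],"turn":0,"jaw":-1},{"delta_pos":[-4,0,0],"turn":0,"jaw":-1}]'

```text
time: 15.15
tool_pos: [0.5044, 0.1388, 0.193]
tcp_rot: [-2.437, -1.982, 0.0]
wrist_force: [-0.4, -0.3, -1.0]
width: 0.192
grip_force: 60.0
```

Run:
```python
from h import *
go(M-D*13+[0,0,192],77.7)
s=bot.read_state(); print(lane(s["tool_pos"]*1000))
```

```text
t 15.15 pos [504.4 138.8 193. ] head 78.24 tilt [-0. -0.] -> delta [-79.6  -4.    1. ] turn 0.01 F [-0.4 -0.3 -1. ] w 0.192 q6 0.43
[92.6  3.3]
```

Call:
drive_tool --increments '[{"delta_pos":[-4,-0.3,0],"turn":0,"jaw":-1},{"delta_pos":[-4,-0.3,0],"turn":0,"jaw":-1},{"delta_pos":[-4,-0.3,0],"turn":0,"jaw":-1},{"delta_pos":[-4,-0.3,0],"turn":0,"jaw":-1},{"delta_pos":[-4,0,0],"turn":0,"jaw":-1},{"delta_pos":[-4,0,0],"turn":0,"jaw":-1},{"delta_pos":[-4,0,0],"turn":0,"jaw":-1},{"delta_pos":[-4,0,0],"turn":0,"jaw":-1}]'

```text
time: 15.82
tool_pos: [0.4968, 0.1078, 0.193]
tcp_rot: [2.437, 1.982, 0.0]
wrist_force: [-1.3, -0.0, 0.2]
width: 0.203
grip_force: 60.0
```

Call:
drive_tool --increments '[{"delta_pos":[-4,0,0],"turn":0,"jaw":-1},{"delta_pos":[-4,0,0],"turn":0,"jaw":-1},{"delta_pos":[-4,0,0],"turn":0,"jaw":-1},{"delta_pos":[-4,0,0],"turn":0,"jaw":-1},{"delta_pos":[-4,0,0],"turn":0,"jaw":-1},{"delta_pos":[-4,0,0],"turn":0,"jaw":-1},{"delta_pos":[-4,0,0],"turn":0,"jaw":-1},{"delta_pos":[-4,0,0],"turn":0,"jaw":-1}]'

```text
time: 16.48
tool_pos: [0.4902, 0.0764, 0.193]
tcp_rot: [2.437, 1.982, 0.0]
wrist_force: [-0.2, 0.1, -1.0]
width: 0.198
grip_force: 60.0
```

Run:
```python
from h import *
s=bot.read_state(); print(lane(s["tool_pos"]*1000))
c=snap("top"); np.save("t9.npy",c,allow_pickle=True)
im=c["pixels"].astype(int); red=np.array([lane(ray(c,u,v,.016)*1000) for v in range(225,300) for u in range(300,410) if im[v,u,0]-im[v,u,2]>25]); 
print("red",len(red),red.mean(0) if len(red) else "")
for y in (-22,-12,0,18):
  P=[proj(c,(M-D*x+np.array([.977,-.213,0])*y+[0,0,16])/1000) for x in range(-212,-150,3)]
  print(y,[im[int(round(p[1])),int(round(p[0]))].tolist() for p in P])
```

```text
[28.7  2.7]
red 11 [-159.99090909   20.10909091]
-22 [[76, 79, 81], [52, 54, 56], [38, 39, 40], [165, 167, 166], [141, 144, 141], [88, 88, 88], [126, 125, 121], [145, 146, 143], [147, 147, 146], [150, 151, 149], [145, 147, 143], [146, 146, 145], [146, 150, 146], [148, 150, 146], [148, 150, 147], [147, 149, 146], [115, 117, 116], [39, 43, 41], [24, 24, 23], [81, 83, 84], [121, 120, 121]]
-12 [[82, 82, 86], [27, 26, 27], [67, 67, 66], [149, 151, 150], [148, 150, 147], [99, 100, 97], [110, 112, 109], [147, 148, 144], [147, 148, 146], [144, 147, 143], [146, 147, 146], [146, 147, 145], [147, 147, 144], [154, 154, 151], [147, 150, 146], [142, 145, 142], [119, 121, 119], [101, 101, 97], [139, 138, 137], [166, 166, 162], [164, 163, 162]]
0 [[82, 85, 87], [27, 25, 29], [71, 72, 73], [132, 134, 131], [156, 157, 154], [99, 99, 98], [111, 110, 109], [144, 147, 143], [145, 146, 143], [147, 148, 146], [143, 146, 143], [145, 146, 143], [146, 148, 145], [151, 151, 149], [146, 146, 145], [139, 142, 137], [118, 121, 117], [135, 134, 134], [150, 151, 148], [167, 169, 168], [171, 171, 169]]
18 [[78, 81, 84], [47, 48, 52], [36, 38, 38], [115, 116, 116], [148, 150, 148], [89, 89, 91], [129, 131, 129], [147, 147, 145], [148, 150, 147], [148, 149, 146], [146, 147, 145], [146, 146, 143], [147, 149, 145], [148, 151, 147], [146, 148, 145], [137, 140, 136], [114, 108, 105], [101, 80, 73], [104, 83, 75], [128, 116, 113], [154, 148, 144]]
```

Call:
drive_tool --increments '[{"delta_pos":[-2,0,0],"turn":0,"jaw":-1},{"delta_pos":[-3,0,0],"turn":0,"jaw":-1},{"delta_pos":[-3,0,0],"turn":0,"jaw":-1},{"delta_pos":[-3,0,0],"turn":0,"jaw":-1},{"delta_pos":[-2,0,0],"turn":0,"jaw":-1},{"delta_pos":[0,0,0],"turn":0,"jaw":-1},{"delta_pos":[0,0,0],"turn":0,"jaw":-1},{"delta_pos":[0,0,0],"turn":0,"jaw":-1}]'

```text
time: 17.2
tool_pos: [0.4877, 0.0641, 0.193]
tcp_rot: [-2.437, -1.982, -0.0]
wrist_force: [0.1, -1.0, -0.6]
width: 0.198
grip_force: 60.0
```

```bash
cat > v.py <<'E'
from h import *
s=bot.read_state(); print(s["time"],lane(s["tool_pos"]*1000),s["tool_pos"][2],s["wrist_force"].round(1))
c=snap("top")
im=c["pixels"].astype(int); red=np.array([lane(ray(c,u,v,.016)*1000) for v in range(225,300) for u in range(300,410) if im[v,u,0]-im[v,u,2]>25]); 
print("red",len(red),red.mean(0) if len(red) else "")
for y in (-22,0,18):
  P=[proj(c,(M-D*x+np.array([.977,-.213,0])*y+[0,0,16])/1000) for x in range(-212,-150,3)]
  print(y,[int(im[int(round(p[1])),int(round(p[0]))].sum()//3) for p in P])
E
python3 v.py
```

```text
17.2 [16.1  2.8] 0.1930009741648927 [ 0.1 -1.  -0.6]
red 44 [-185.73409091   20.04545455]
-22 [79, 50, 40, 166, 143, 72, 22, 18, 23, 26, 19, 19, 99, 146, 147, 148, 145, 147, 127, 115, 146]
0 [86, 32, 72, 137, 153, 95, 96, 128, 141, 148, 139, 131, 122, 138, 146, 145, 148, 126, 110, 136, 143]
18 [79, 48, 37, 114, 151, 80, 82, 97, 98, 99, 95, 91, 112, 142, 145, 146, 148, 147, 115, 115, 142]
```

The vial rests at the end stop (lane x ≈ -187, both ends alike). Withdrawing the paddle along the lane.

Call:
drive_tool --increments '[{"delta_pos":[5,0,0],"turn":0,"jaw":-1},{"delta_pos":[12,0,0],"turn":0,"jaw":-1},{"delta_pos":[16,0,0],"turn":0,"jaw":-1},{"delta_pos":[16,0,0],"turn":0,"jaw":-1},{"delta_pos":[16,0,0],"turn":0,"jaw":-1},{"delta_pos":[16,0,0],"turn":0,"jaw":-1},{"delta_pos":[16,0,0],"turn":0,"jaw":-1},{"delta_pos":[16,0,0],"turn":0,"jaw":-1}]'

```text
time: 17.92
tool_pos: [0.5108, 0.1766, 0.193]
tcp_rot: [-2.437, -1.983, -0.001]
wrist_force: [0.1, 1.1, -0.3]
width: 0.197
grip_force: 60.0
```

Call:
drive_tool --increments '[{"delta_pos":[16,0,0],"turn":0,"jaw":-1},{"delta_pos":[16,0,0],"turn":0,"jaw":-1},{"delta_pos":[16,0,0],"turn":0,"jaw":-1},{"delta_pos":[16,0,0],"turn":0,"jaw":-1},{"delta_pos":[14,0,0],"turn":0,"jaw":-1},{"delta_pos":[6,0,0],"turn":0,"jaw":-1},{"delta_pos":[0,0,0],"turn":0,"jaw":-1},{"delta_pos":[0,0,0],"turn":0,"jaw":-1}]'

```text
time: 18.58
tool_pos: [0.5277, 0.2572, 0.1928]
tcp_rot: [2.436, 1.983, -0.001]
wrist_force: [0.0, -0.4, -0.6]
width: 0.195
grip_force: 60.0
```

```bash
python3 v.py
```

```text
18.5833 [213.2   0.8] 0.19278004972574367 [ 0.  -0.4 -0.6]
red 44 [-185.57272727   19.64545455]
-22 [80, 51, 45, 172, 150, 74, 26, 21, 24, 24, 20, 20, 104, 151, 151, 150, 152, 152, 129, 118, 152]
0 [87, 32, 75, 135, 159, 97, 101, 131, 146, 154, 146, 133, 127, 142, 151, 151, 150, 132, 109, 138, 153]
18 [81, 48, 39, 118, 156, 80, 88, 97, 99, 101, 98, 92, 116, 148, 151, 149, 152, 153, 117, 116, 152]
```

Call:
drive_tool --increments '[{"delta_pos":[-4,0,2],"turn":0,"jaw":-1},{"delta_pos":[-4,0,4],"turn":0,"jaw":-1},{"delta_pos":[0,0,3],"turn":0,"jaw":-1},{"delta_pos":[0,0,2],"turn":0,"jaw":-1},{"delta_pos":[0,0,1],"turn":0,"jaw":-1},{"delta_pos":[0,0,0],"turn":0,"jaw":-1},{"delta_pos":[0,0,0],"turn":0,"jaw":-1}]'

```text
time: 19.22
tool_pos: [0.5262, 0.2491, 0.1809]
tcp_rot: [-2.437, -1.982, 0.0]
wrist_force: [-0.7, 0.2, -0.1]
width: 0.197
grip_force: 60.0
```

Call:
drive_tool --increments '[{"delta_pos":[0,0,0.7],"turn":0,"jaw":-1},{"delta_pos":[0,0,0],"turn":0,"jaw":-1},{"delta_pos":[0,0,0],"turn":0,"jaw":-1}]'

```text
time: 19.47
tool_pos: [0.5262, 0.2493, 0.1804]
tcp_rot: [2.437, 1.983, 0.0]
wrist_force: [0.8, -1.2, -0.4]
width: 0.202
grip_force: 60.0
```

Call:
drive_tool --increments '[{"delta_pos":[0,0,0.6],"turn":0,"jaw":-1},{"delta_pos":[0,0,0],"turn":0,"jaw":-1},{"delta_pos":[0,0,0],"turn":0,"jaw":-1}]'

```text
time: 19.72
tool_pos: [0.5263, 0.2493, 0.1801]
tcp_rot: [2.437, 1.983, 0.001]
wrist_force: [-0.4, 0.9, 2.1]
width: 0.197
grip_force: 60.4
```

Call:
drive_tool --increments '[{"delta_pos":[0,0,0.6],"turn":0,"jaw":-1},{"delta_pos":[0,0,0],"turn":0,"jaw":-1},{"delta_pos":[0,0,0],"turn":0,"jaw":-1}]'

```text
time: 19.97
tool_pos: [0.5263, 0.2493, 0.1801]
tcp_rot: [2.437, 1.983, 0.001]
wrist_force: [-2.4, -0.2, 6.9]
width: 0.196
grip_force: 61.2
```

Contact with the bench. Releasing and rising clear.

Call:
drive_tool --increments '[{"delta_pos":[0,0,-0.8],"turn":0,"jaw":-0.6},{"delta_pos":[0,0,0],"turn":0,"jaw":-0.3},{"delta_pos":[0,0,0],"turn":0,"jaw":0},{"delta_pos":[0,0,0],"turn":0,"jaw":0},{"delta_pos":[0,0,0],"turn":0,"jaw":0},{"delta_pos":[0,0,0],"turn":0,"jaw":0}]'

```text
time: 20.47
tool_pos: [0.5261, 0.2491, 0.1797]
tcp_rot: [-2.437, -1.982, 0.0]
wrist_force: [0.3, -0.1, -0.3]
width: 0.497
grip_force: 0.0
```

Call:
drive_tool --increments '[{"delta_pos":[0,0,-10],"turn":0,"jaw":0},{"delta_pos":[0,0,-25],"turn":0,"jaw":0},{"delta_pos":[0,0,-30],"turn":0,"jaw":0},{"delta_pos":[0,0,-30],"turn":0,"jaw":0},{"delta_pos":[0,0,-30],"turn":0,"jaw":0},{"delta_pos":[0,0,-15],"turn":0,"jaw":0},{"delta_pos":[0,0,0],"turn":0,"jaw":0},{"delta_pos":[0,0,0],"turn":0,"jaw":0}]'

```text
time: 21.13
tool_pos: [0.5266, 0.2493, 0.3219]
tcp_rot: [2.436, 1.982, 0.005]
wrist_force: [-0.3, 0.1, 0.8]
width: 0.502
grip_force: 0.0
```

```bash
python3 v.py
python3 - <<'E'
from h import *
a=np.load("s6.npy",allow_pickle=True).item()["pixels"]; c=snap("scene"); b=c["pixels"]
# same arm stance nearly: compare with the laid-down picture, and list changed regions
d=(cv2.absdiff(cv2.GaussianBlur(a,(3,3),0),cv2.GaussianBlur(b,(3,3),0)).max(2)>35).astype(np.uint8)
n,l,s,ce=cv2.connectedComponentsWithStats(d)
for i in range(1,n):
    if s[i,4]>8: print(s[i],ce[i].round(), ray(c,*ce[i],.01).round(3))
E
```

```text
21.1333 [205.3   1.4] 0.3218693054725522 [-0.3  0.1  0.8]
red 45 [-185.62         20.24666667]
-22 [81, 51, 44, 173, 149, 75, 28, 22, 21, 26, 30, 24, 105, 155, 153, 151, 154, 153, 130, 119, 152]
0 [88, 31, 76, 139, 159, 101, 97, 133, 147, 158, 147, 136, 128, 144, 150, 153, 152, 134, 106, 138, 150]
18 [84, 45, 38, 117, 158, 81, 87, 98, 103, 104, 102, 91, 118, 147, 153, 152, 156, 152, 120, 118, 154]
[579   0  12   4  18] [585.   1.] [ 1.021 -2.185  0.01 ]
[558   5  14   5  24] [565.   7.] [ 1.042 -2.013  0.01 ]
[510  19  18  91 683] [516.  63.] [ 0.821 -1.229  0.01 ]
[499  22  24  90 669] [506.  66.] [ 0.831 -1.168  0.01 ]
[327  35 137  72 594] [369.  66.] [ 1.196 -0.673  0.01 ]
[ 554   63   86  112 2241] [584. 112.] [ 0.429 -1.112  0.01 ]
[323  78   5   5  11] [325.  80.] [ 1.223 -0.442  0.01 ]
[225  80  66  40 447] [261.  95.] [ 1.285 -0.163  0.01 ]
[290  93   5   7  24] [292.  96.] [ 1.203 -0.26   0.01 ]
[296  92  15   8  80] [303.  96.] [ 1.177 -0.297  0.01 ]
[312  99   9   4  22] [317. 101.] [ 1.115 -0.319  0.01 ]
[282 101  62  47 605] [306. 131.] [ 0.977 -0.165  0.01 ]
[294 102  
[... 1751 characters left out ...]
 7   7  22] [340. 276.] [0.413 0.133 0.01 ]
[522 283   4  12  31] [524. 288.] [ 0.094 -0.221  0.01 ]
[326 287  15  21  67] [333. 297.] [0.373 0.186 0.01 ]
[375 293  10   7  14] [379. 296.] [0.304 0.092 0.01 ]
[292 294  20  19  66] [299. 303.] [0.411 0.266 0.01 ]
[366 297   5   4   9] [368. 299.] [0.315 0.119 0.01 ]
[367 304  17  26 117] [375. 316.] [0.268 0.139 0.01 ]
[330 318   6   4  10] [332. 320.] [0.326 0.228 0.01 ]
[358 324   8   6  17] [361. 326.] [0.27  0.183 0.01 ]
[347 327   6   5  15] [350. 329.] [0.281 0.209 0.01 ]
[411 356   7   4  13] [414. 358.] [0.138 0.138 0.01 ]
[509 361  11  16  36] [514. 370.] [-0.018 -0.02   0.01 ]
[575 387   7  13  72] [579. 393.] [-0.134 -0.086  0.01 ]
```

The paddle looks just as it did when first laid flat. On the bench, only the vial has moved; the other differences are the arm and its shadow. Handing in.

```bash
python3 -c "
from workcell import bot; print(bot.finish_job())"
```

```text
the job is handed in; nothing more can be done
None
```

The job is handed in after about 21 s of robot time: the last camera checks showed the vial at rest by the end stop, the paddle laid flat on the bench and the other items where they were; I was not told the verdict.

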